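Bring the red-lidded screw jar round to the pick dish and flip it open

TASK

I need screws from the jar with the red lid: turn the parts carousel so that this jar stands at the white pointer in front of the steel pick dish, and flip its lid open until it stands upright or further back and stays there. Keep the other jars shut and leave the tools, the solder spool and the car chassis where they lie.

Things in the scene. Friction and masses are not known exactly. Their poses are not given: they have to be found in the camera images.
- carousel_base: Fixed black round foot of the carousel, 224 mm across; origin on the carousel's upright axis at bench level, z up. Its -x axis points from the axis out to the pointer and the pick dish. Dish: steel, 82 mm across, 16 mm high, centred 228 mm from the axis.
- pointer_tip (a point): Tip of the white triangle (42 mm long, pointing inward) on the fixed black pointer block: 136 mm from the carousel's axis, 30 mm above the bench. The block is 56 mm wide, reaches from 137 to 187 mm from the axis and is 31 mm high.
- carousel (a joint): Turning of the carousel (rad, counter-clockwise from above positive, unlimited): 0 or any whole turn has the red-lidded jar exactly at the pointer. Turns freely both ways with slight friction (0.15 N m, about 1.5 N at the jars); pushed slowly it stops at once, pushed fast it coasts a few degrees.
- hub (a point): Top of the aluminium knob (34 mm across) in the middle of the turning part, on its axis, 124 mm above the bench. Round it stand five clear jars of hardware, 72 degrees apart, fixed on the disc, axes 85 mm from here, each 60 mm across, from 30 to 102 mm above the bench, with gaps of 40 mm, wider further out: a finger put down there can push a jar sideways. Lids counter-clockwise from above: red, yellow, white, blue, green.
- red_mark (a point): Middle of the small red line on the rim of the grey turning disc (260 mm across, top 30 mm above the bench), straight out from the axis past the red-lidded jar, 128 mm from the axis. Each jar has such a line in its lid's colour.
- red_tab (a point): Grip centre of the red lid's thumb tab, which sticks out from the lid away from the carousel's axis: 24 mm wide, 7 mm thick. Shut: 130 mm from the axis, 106.5 mm above the bench, free from 117 to 143 mm from the axis, nothing beside it or below it down to the disc. Gripped across its width, the tab pivots between the fingers as the lid swings.
- red_hinge (a point): Middle of the red lid's hinge line, on the jar's side towards the carousel's axis: 52 mm from that axis, 102 mm above the bench, 78 mm from the tab's grip centre. The line is level and square to the line from the axis to the jar, so the tab swings up and over towards the axis. Lid: disc 64 mm across, 9 mm thick, its top 111 mm above the bench when shut.
- red_lid (a joint): Angle of the red lid (rad): 0 shut (at the start), 1.57 upright, stops at 1.9 leaning back. Light, with hinge friction (0.045 N m, about 0.6 N at the tab), so it stays where it is left.
- yellow_lid (a joint): hinge of the yellow jar's lid (rad): 0 shut, grows as it opens; it starts shut and is to stay shut. All lids and tabs are alike.
- white_lid (a joint): hinge of the white jar's lid (rad): 0 shut, grows as it opens; it starts shut and is to stay shut
- blue_lid (a joint): hinge of the blue jar's lid (rad): 0 shut, grows as it opens; it starts shut and is to stay shut
- green_lid (a joint): hinge of the green jar's lid (rad): 0 shut, grows as it opens; it starts shut and is to stay shut
- spool_center (a point): Solder spool with red flanges standing on the bench, 64 mm across, 55 mm high; point at its centre, half-way up. To be left alone.
- screwdriver: Red-handled screwdriver, 200 mm, lying on the far side of the carousel along its own x axis, handle to -x; 26 mm high. To be left alone.
- pliers: Pliers with red handles, about 180 mm long along their x axis, jaws to +x, 17 mm high, lying flat. To be left alone.
- car_chassis: Bare radio-control car chassis on four rubber tyres with yellow hubs, about 220 mm long along its x axis, 160 mm wide, 75 mm high; origin under its centre. To be left alone.

How it is judged:
At the end, for the whole second after the job is handed in: The red line is within 12 mm sideways of the pointer's centre line, the carousel at rest, the red lid open at least 1.4 rad (80 degrees), the other lids shut (under 0.15 rad); spool, screwdriver, pliers and chassis within 30 mm of their starts (y of red_mark in the frame of carousel_base between -0.012 and 0.012 m and x of red_mark in the frame of carousel_base below -0.1 m and value of joint red_lid above 1.4 rad and velocity of joint carousel between -0.05 and 0.05 rad/s and value of joint each of yellow_lid, white_lid, blue_lid, green_lid below 0.15 rad and distance of each of spool_center, screwdriver, pliers, car_chassis from where it was at the start of the episode below 0.03 m); the robot touches nothing.
It fails at once if another jar's lid is opened (value of joint any of yellow_lid, white_lid, blue_lid, green_lid above 0.35 rad).
It fails at once if moving the solder spool (distance of spool_center from where it was at the start of the episode above 0.03 m).
It fails at once if moving the screwdriver (distance of screwdriver from where it was at the start of the episode above 0.03 m).
It fails at once if moving the pliers (distance of pliers from where it was at the start of the episode above 0.03 m).
It fails at once if moving the car chassis (distance of car_chassis from where it was at the start of the episode above 0.03 m).
It also fails if it takes over 59 s, if anything falls off the work surface, if the arm or the gripper's body presses on something with over 40 N, if the wrist force passes 120 N, or if a joint passes its speed limit or range.

ROBOT

A 7-joint arm with a two-finger parallel gripper is mounted at the origin on the work surface. World frame = base frame: x ahead of the robot, y to its left, z up, the work surface at z = 0. Lengths are in m, angles in rad, forces in N, time in s.
With the tool pointing down it reaches from about 0.4 to 0.9 m from the base axis. Payload 5.6 kg.
Tool frame: the origin (TCP) lies midway between the tips of the shut fingers; the grasp point (between the pads) lies 19 mm behind it (r.grasp_offset is the distance from the TCP to the grasp point, in m); z points along the fingers, y is the direction in which the jaws open and shut (so a half turn about z gives the same grasp; the last joint's range is limited). The gripper opens to 92 mm and grips with 3 to 60 N. Pads are 20 mm wide; open, the fingers measure 128 mm over their backs; the gripper's body (75 mm by 189 mm) begins 69 mm behind the grasp point.
Start: joints at [-1.187, 0.468, -0.012, 1.603, 0.006, 1.071, -0.056], TCP at [0.269, 0.592, 0.215] pointing down, gripper open.
Joint ranges: [-2.53, 2.53], [-0.31, 2.02], [-1.57, 1.55], [0.28, 2.44], [-1.29, 4.43], [0.15, 1.84], [-2.92, 2.92]. Speed limits (rad/s): [2.57, 2.57, 3.14, 3.14, 3.14, 3.14, 3.14].

INTERFACE

Orientations are given as a unit quaternion [x, y, z, w].
In Python, from station import r, snapshot, ticket, nets gives the robot as it stands. The module is installed in compiled form; this text tells all that it offers.
- The arm moves only by the shell command python3 -m creep 'ROWS' [OPENING]. ROWS is JSON, a list that holds one entry, the list of rows, each a list of 6 numbers: the shift along the world's x, y, z in mm, then the turn, a rotation vector about the world's x, y, z in degrees. In form: [[[tx, ty, tz, wx, wy, wz], ...]]. A call has 1 to 12 rows; each row is the pose to reach, as a shift and turn from the pose measured when the call began; what a row does not reach only later rows make up. A row lasts 1/12 s, in which the tool goes at most 41.7 mm and 7.16 degrees, less where a joint would pass 70% of its speed; a pose out of reach is approached as far as the arm can. A call with a gripper value outside its range is refused whole. OPENING is the gripper's target within -1 to 1 (shut at 1, half-way at 0, fully open at -1), set as the call begins (- or left out, the last holds). The fingers move at their own pace and stop on an object; the grip force is fixed at half the most. Time passes only in rows, so rows that repeat a pose let the fingers close. It gives the time, the measured TCP pose, the force and the opening at its end, in the units of the state.
- r.state(): the state, without advancing time (a new reading comes with each control period).
- snapshot(name): name is "scene" or "top" or "wrist"; returns a dict with "color" (420x560x3 uint8, red, green, blue), "mtx" (3x3 intrinsics, pixels), "dist" ([k1, k2, p1, p2, k3] as OpenCV has them; the pictures are not rectified), "R" (3x3) and "t" (3): a world point X has camera coordinates R X + t; the wrist camera has in their place "tool_from_camera" (4x4, takes a point from camera to tool coordinates, whose origin is the TCP and whose axes are the flange's). Camera axes: x right, y down, z forward; pixel columns grow to the right and rows downward; lengths in m; the calibration is good to about 2 mm. A picture is of the moment at which its call begins: read the wrist's pose just before it. There is no depth.
- ticket.finish_job(): hands the job in, once; it reports no verdict.
Trained networks look in the newest picture that a camera, given by its name, has taken for a name from the list of things; names that differ only in an ending like _2 or _b are one class to them, and where a whole thing is asked for, a point or a joint stands for the part that bears it (a point fixed in the world has none). Each returns a list of dicts, best first, with "conf" (0 to 1); they miss things now and then, are a little off and sometimes report something else, mostly with a low value. They report only what shows in the picture. A call takes as long as a camera call.
- nets.spot_in(camera, query): "extent" ([left, top, right, bottom] in pixels, round what is visible of it).
- nets.tip_of(camera, query): "location" ([row, column] in pixels: a listed point, or the origin of a listed thing).
The state is a dict: "t": time; "q": joint angles; "joint_velocities": joint speeds; "joint_efforts": joint torques, N m; "eef_pos": TCP position; "orientation": TCP orientation; "ft_force": force on the tool from outside, world axes, zero at the start; "wrist_torque": the same for the moment, N m; "grip_width": finger opening in m.
Only numpy, scipy, OpenCV 4.12 (cv2) and the standard library are available. Lean on these libraries where they do the work, as an engineer would, in place of code of your own. Each camera call takes 0.05 s, during which the arm holds its last target.

## Working session

There is one attempt and no reset: what is moved stays moved. The work goes in short steps, Python scripts to look and compute and a shell command to move; the robot and the scene stay as the last step left them, time stands still between calls to the robot, and variables do not carry over. Pictures are saved under pics/ and viewed, and the job is handed in when it is done.

```bash
mkdir -p pics; cat > h.py <<'E'
import numpy as np, cv2
from station import r, snapshot, ticket, nets
def save(n,f):
    s=snapshot(n); cv2.imwrite('pics/'+f,s['color'][:,:,::-1]); return s
def ray(s,px):  # px = (row,col)
    u=cv2.undistortPoints(np.array([[[px[1],px[0]]]],float),np.array(s['mtx']),np.array(s['dist']))[0,0]
    d=np.array([u[0],u[1],1.]); R=np.array(s['R']);t=np.array(s['t'])
    return -R.T@t, R.T@d
def onz(s,px,z):
    c,d=ray(s,px); return c+d*(z-c[2])/d[2]
def proj(s,X):
    R=np.array(s['R']);t=np.array(s['t'])
    p=cv2.projectPoints(np.array(X,float).reshape(-1,3),cv2.Rodrigues(R)[0],t,np.array(s['mtx']),np.array(s['dist']))[0]
    return p[:,0,:]
E
python3 - <<'E'
from h import *
np.set_printoptions(precision=4,suppress=True)
Z=dict(hub=.124,pointer_tip=.03,red_mark=.03,red_tab=.1065,red_hinge=.102,carousel_base=0,spool_center=.0275,screwdriver=.0,pliers=.0,car_chassis=0)
for c in ['top','scene']:
    s=save(c,c+'0.png')
    for k,z in Z.items():
        o=nets.tip_of(c,k)
        for d in o[:2]: print(c,k,round(d['conf'],2),np.round(d['location'],1),onz(s,d['location'],z))
print(r.state())
E
```

```text
top hub 0.84 [218.1 252.8] [0.5929 0.0759 0.124 ]
top pointer_tip 0.58 [261.8 254.3] [0.4565 0.0792 0.03  ]
top red_mark 0.56 [240.7 289.5] [ 0.522  -0.0341  0.03  ]
top red_tab 0.7 [241.7 292.3] [ 0.5202 -0.0416  0.1065]
top red_hinge 0.78 [233.  271.4] [0.5474 0.0214 0.102 ]
top carousel_base 0.73 [222.6 257.9] [0.582  0.0676 0.    ]
top spool_center 0.78 [222.7 151.9] [0.5863 0.4089 0.0275]
top screwdriver 0.82 [153.3 251.3] [0.8107 0.0864 0.    ]
top pliers 0.63 [267.7 123.2] [0.4406 0.5129 0.    ]
top car_chassis 0.75 [238.3 433.6] [ 0.5213 -0.5054  0.    ]
top car_chassis 0.38 [265.4 125. ] [0.4481 0.5069 0.    ]
scene hub 0.77 [211.7 308.8] [0.5823 0.0719 0.124 ]
scene pointer_tip 0.88 [198.8 323.9] [0.4536 0.0678 0.03  ]
scene red_mark 0.58 [199.3 290.5] [ 0.5112 -0.028   0.03  ]
scene red_tab 0.86 [182.2 287.6] [ 0.5051 -0.0443  0.1065]
scene red_hinge 0.64 [203.6 297.5] [0.5596 0.0217 0.102 ]
scene carousel_base 0.96 [236.8 304.5] [0.5993 0.0736 0.    ]
scene spool_center 0.82 [273.3 403.4] [0.5776 0.4009 0.0275]
scene screwdriver 0.62 [288.  275.9] [0.8002 0.0828 0.    ]
scene pliers 0.6 [258.1 445.3] [0.4451 0.5008 0.    ]
scene car_chassis 0.85 [152.2 174.3] [ 0.5208 -0.5139  0.    ]
scene car_chassis 0.45 [255.1 445. ] [0.4351 0.4965 0.    ]
{'t': 1.1, 'q': array([-1.187 ,  0.4675, -0.0116,  1.6027,  0.006 ,  1.0714, -0.0563]), 'joint_velocities': array([-0.0004, -0.0002,  0.0017, -0.0008,  0.0005, -0.0017, -0.0006]), 'joint_efforts': array([ -0.001 , -52.0426,  -0.0135, -24.4067,  -0.0568,   0.0113,
         0.    ]), 'eef_pos': array([0.2691, 0.5917, 0.2146]), 'orientation': array([0.2118, 0.9773, 0.    , 0.    ]), 'ft_force': array([ 0.1969, -0.4159,  0.0906]), 'wrist_torque': array([ 0.0128, -0.0137, -0.0128]), 'grip_width': 0.09172895688597106}
```

```bash
python3 -c "
import cv2
for f in ['top0','scene0']:
    i=cv2.imread('pics/'+f+'.png')
    c=i[140:320,180:360] if f=='top0' else i[120:300,210:390]
    cv2.imwrite('pics/'+f+'c.png',cv2.resize(c,(560,560),interpolation=cv2.INTER_CUBIC))
"
```

```text
(no output)
```

View pics/top0.png

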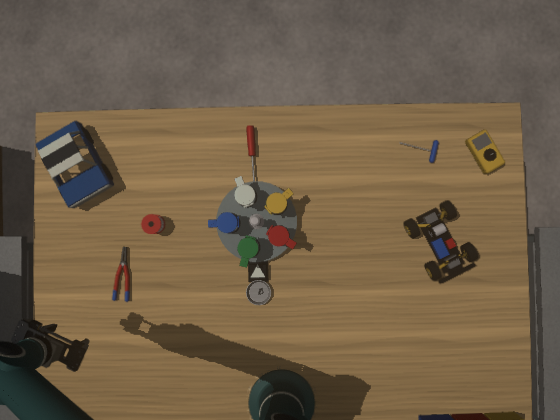

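View pics/top0c.png

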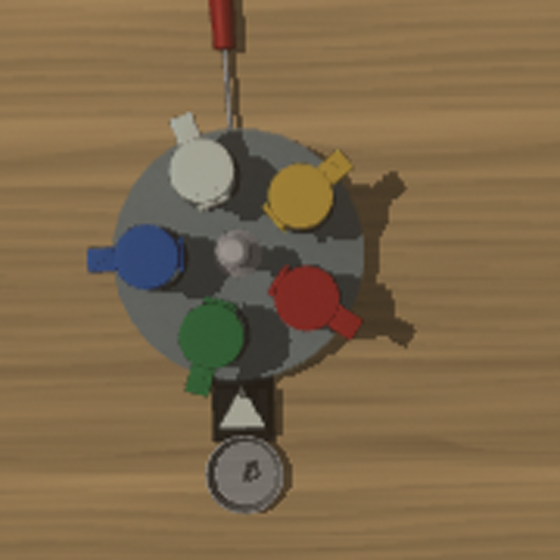

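View pics/scene0.png

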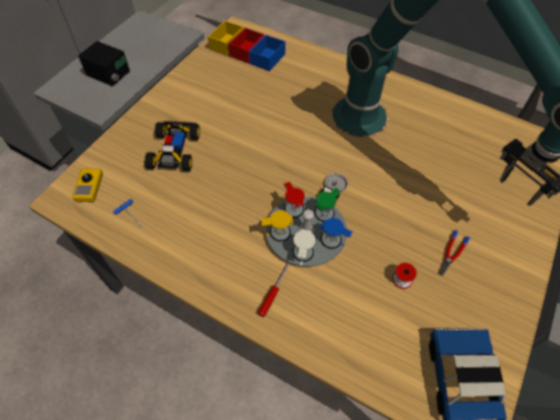

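The top view shows the carousel with hub ≈(254.6, 220.4), the pointer tip ≈(257.5, 265.4) and the dish ≈(259.4, 292.4), as column, row. The red tab is at ≈(291, 243), lower right, so the red jar needs to turn clockwise by about 57°. Next I'll refine the geometry.

```bash
python3 - <<'E'
from h import *
np.set_printoptions(precision=4,suppress=True)
s=snapshot('top')
def c(x,y): return (140+y*180/560, 180+x*180/560)
hub=onz(s,c(232,250),.124); dish=onz(s,c(247,474),.016); tip=onz(s,c(241,390),.03); tab=onz(s,c(345,322),.1065)
blu=onz(s,c(100,260),.1065); wh=onz(s,c(183,127),.1065);ye=onz(s,c(341,164),.1065);gr=onz(s,c(200,380),.1065)
disc=onz(s,c(239,252),.03)
print(hub,dish,tip,tab,disc)
# fit center, angle from five tabs (in order red,yellow,white,blue,green)
from scipy.optimize import least_squares
T=np.array([tab,ye,wh,blu,gr])[:,:2]
f=lambda p:np.concatenate([(np.array([p[0]+.13*np.cos(p[2]+k*np.deg2rad(72)),p[1]+.13*np.sin(p[2]+k*np.deg2rad(72))])-T[k]) for k in range(5)])
o=least_squares(f,[.59,.07,-2.1]); print(o.x,np.rad2deg(o.x[2]),o.fun.round(4))
d=dish[:2]-o.x[:2]; print('dish dist',np.linalg.norm(d),np.rad2deg(np.arctan2(d[1],d[0])))
E
```

```text
[0.5861 0.0707 0.124 ] [0.3576 0.0651 0.016 ] [0.4451 0.0692 0.03  ] [ 0.5148 -0.0372  0.1065] [0.5865 0.0694 0.03  ]
[ 0.5862  0.0702 -2.151 ] -123.24140122342195 [ 0.0002 -0.0013 -0.0013  0.0048 -0.0002 -0.0021  0.0012 -0.0011  0.0002
 -0.0003]
dish dist 0.22866434611926562 -178.7185619246664
```

```bash
python3 -m creep '[[[20,-40,5,0,0,-6],[35,-80,5,0,0,-13],[50,-119,5,0,0,-20],[65,-158,5,0,0,-27],[80,-197,5,0,0,-34],[95,-236,5,0,0,-41],[110,-274,5,0,0,-48],[125,-312,5,0,0,-55],[140,-350,5,0,0,-62],[155,-388,5,0,0,-69],[168,-425,5,0,0,-75],[168,-425,5,0,0,-75]]]' -1
```

```text
t: 2.15
eef_pos: [0.4396, 0.159, 0.2203]
orientation: [0.768, 0.641, 0.0, 0.001]
ft_force: [0.7, -0.3, -0.4]
grip_width: 0.0917
```

```bash
python3 -m creep '[[[13,-35,0,0,0,-5],[26,-70,0,0,0,-10],[40,-105,0,0,0,-15],[54,-140,0,0,0,-20],[68,-175,0,0,0,-23],[75,-197,0,0,0,-23],[75,-197,0,0,0,-23],[75,-197,0,0,0,-23]]]' -1
python3 - <<'E'
from h import *
np.set_printoptions(precision=4,suppress=True)
from scipy.spatial.transform import Rotation as Ro
st=r.state(); s=save('wrist','w1.png')
T=np.array(s['tool_from_camera']); W=np.eye(4); W[:3,:3]=Ro.from_quat(st['orientation']).as_matrix(); W[:3,3]=st['eef_pos']
C=np.linalg.inv(W@T); s['R']=C[:3,:3]; s['t']=C[:3,3]
print(st['eef_pos'],W[:3,1])
for k,z in dict(hub=.124,pointer_tip=.03,red_mark=.03,red_tab=.1065,red_hinge=.102).items():
    for d in nets.tip_of('wrist',k)[:2]: print(k,round(d['conf'],2),np.round(d['location'],1),onz(s,d['location'],z))
E
```

```text
t: 2.82
eef_pos: [0.5147, -0.0389, 0.2202]
orientation: [0.881, 0.474, -0.0, 0.001]
ft_force: [-0.2, 0.8, -0.1]
grip_width: 0.0919
[ 0.5147 -0.0389  0.2202] [ 0.8342 -0.5515  0.0022]
hub 0.81 [ 42.6 280.6] [0.5856 0.073  0.124 ]
pointer_tip 0.94 [137.7 175.8] [0.448  0.0731 0.03  ]
red_tab 0.75 [200.6 282.6] [ 0.5167 -0.0336  0.1065]
red_hinge 0.75 [114.3 282.8] [0.5581 0.0286 0.102 ]
```

View pics/w1.png

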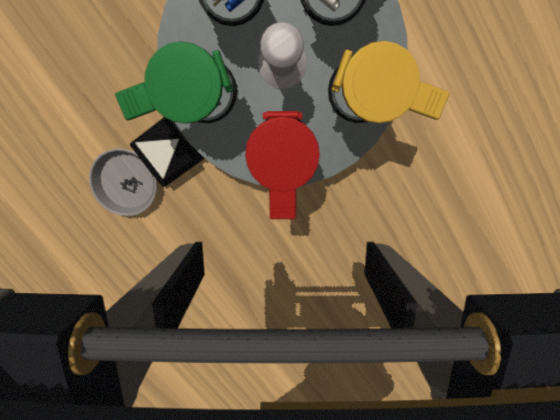

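The wrist view shows the red tab at about (283, 203), centred between the fingers and square to them. I'll descend to a shallow grip and close.

```bash
python3 -m creep '[[[0,1,-30,0,0,0],[0,2,-60,0,0,0],[0,2,-90,0,0,0],[0,2,-110,0,0,0],[0,2,-124,0,0,0],[0,2,-124,0,0,0],[0,2,-124,0,0,0],[0,2,-124,0,0,0]]]' -1 && python3 -m creep '[[[0,0,0,0,0,0],[0,0,0,0,0,0],[0,0,0,0,0,0],[0,0,0,0,0,0],[0,0,0,0,0,0],[0,0,0,0,0,0],[0,0,0,0,0,0],[0,0,0,0,0,0],[0,0,0,0,0,0],[0,0,0,0,0,0]]]' 1
python3 - <<'E'
from h import *
save('wrist','w2.png'); print(r.state()['ft_force'])
E
```

```text
t: 3.78
eef_pos: [0.5152, -0.0343, 0.0972]
orientation: [0.88, 0.476, 0.001, 0.001]
ft_force: [0.1, -0.4, -0.3]
grip_width: 0.092
t: 4.62
eef_pos: [0.5152, -0.0343, 0.0972]
orientation: [0.88, 0.476, 0.001, 0.001]
ft_force: [-0.7, -0.1, 0.0]
grip_width: 0.0275
[-0.65343916 -0.79542758 -0.96170991]
```

View pics/w2.png

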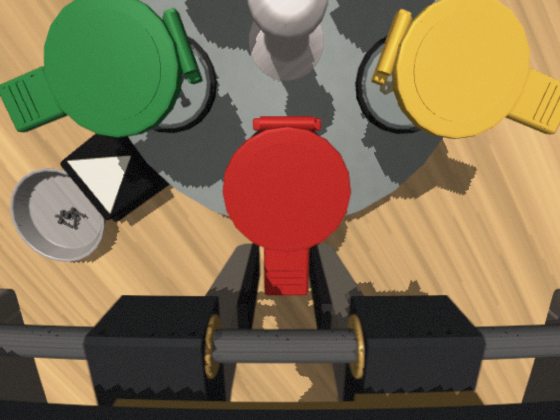

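The tab is at about (287, 270) between the pads, which are still closing. I'll shift 2–3 mm outward while they finish.

```bash
python3 -m creep '[[[-2,-3,0,0,0,0],[-2,-3,0,0,0,0],[-2,-3,0,0,0,0],[-2,-3,0,0,0,0]]]' 1
python3 - <<'E'
import numpy as np
from h import r
st=r.state();p=st['eef_pos'];print(p)
for A in [(.586,.071)]:
  A=np.array(A); d=p[:2]-A; print(np.linalg.norm(d),np.rad2deg(np.arctan2(d[1],d[0])))
  for a in list(range(-5,-56,-5))+[-55.5]:
    c,s=np.cos(np.deg2rad(a)),np.sin(np.deg2rad(a)); n=np.array([[c,-s],[s,c]])@d+A
    print(a,((n-p[:2])*1000).round(1))
E
```

```text
t: 5.0
eef_pos: [0.5155, -0.0347, 0.0976]
orientation: [0.879, 0.476, 0.003, 0.001]
ft_force: [4.8, 6.9, -2.4]
grip_width: 0.0233
[ 0.51545241 -0.03468331  0.09762864]
0.12706661527305443 -123.72460073438782
-5 [-8.9  6.6]
-10 [-17.3  13.9]
-15 [-24.9  21.9]
-20 [-31.9  30.5]
-25 [-38.1  39.7]
-30 [-43.4  49.4]
-35 [-47.9  59.6]
-40 [-51.4  70.1]
-45 [-54.1  80.8]
-50 [-55.8  91.8]
-55 [-56.5 102.9]
-55.5 [-56.5 104. ]
```

```bash
python3 -m creep '[[[-4.5,3.3,0,0,0,-2.5],[-9,6.6,0,0,0,-5],[-17.3,13.9,0,0,0,-10],[-24.9,21.9,0,0,0,-15],[-31.9,30.5,0,0,0,-20],[-38.1,39.7,0,0,0,-25],[-43.4,49.4,0,0,0,-30],[-47.9,59.6,0,0,0,-35],[-51.4,70.1,0,0,0,-40],[-54.1,80.8,0,0,0,-45],[-55.2,87,0,0,0,-48],[-55.2,87,0,0,0,-48]]]' 1
python3 - <<'E'
from h import *
np.set_printoptions(precision=4,suppress=True)
st=r.state();p=st['eef_pos'];print(p,st['ft_force'],st['wrist_torque'],st['q'])
s=save('wrist','w3.png');s=save('top','t3.png')
i=cv2.imread('pics/t3.png')[140:320,180:360];cv2.imwrite('pics/t3c.png',cv2.resize(i,(560,560),interpolation=cv2.INTER_CUBIC))
E
```

```text
t: 6.0
eef_pos: [0.4605, 0.0533, 0.0976]
orientation: [0.997, 0.078, 0.003, 0.002]
ft_force: [2.1, -1.2, -2.3]
grip_width: 0.0235
[0.4605 0.0533 0.0976] [ 2.1287 -1.171  -2.3313] [-0.2161 -0.1681 -0.2618] [-0.8153  0.3979  0.7514  2.1824 -0.4152  0.699  -1.1957]
```

View pics/w3.png

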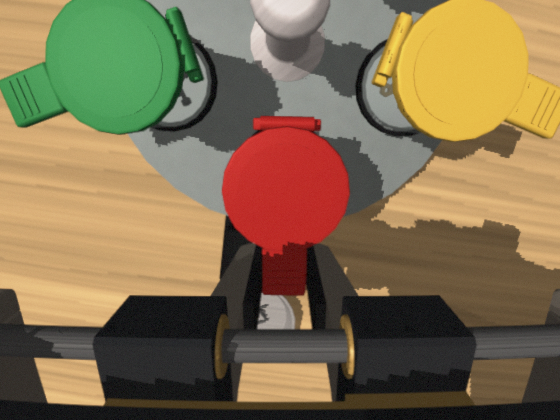

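View pics/t3c.png

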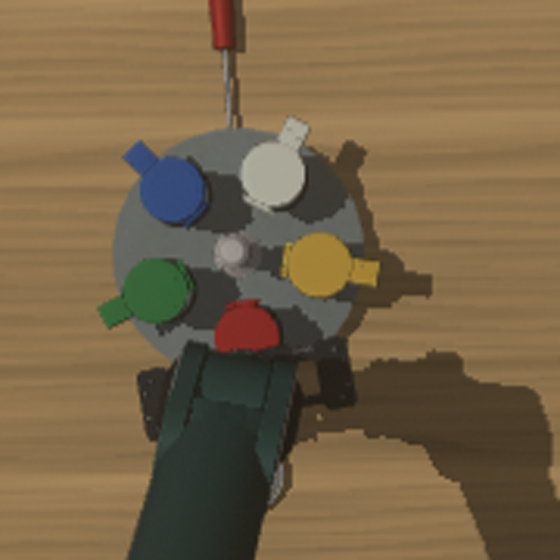

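The turn is going well. The visible tabs in the top crop are blue (139,155), white (293,132), yellow (366,272) and green (117,312). I'll fit the carousel angle from them.

```bash
python3 - <<'E'
from h import *
from scipy.optimize import least_squares
np.set_printoptions(precision=4,suppress=True)
s=snapshot('top')
def c(x,y): return (140+y*180/560, 180+x*180/560)
T=np.array([onz(s,c(*p),.1065) for p in [(366,272),(293,132),(139,155),(117,312)]])[:,:2]
f=lambda p:np.concatenate([(np.array([p[0]+.13*np.cos(p[2]+k*np.deg2rad(72)),p[1]+.13*np.sin(p[2]+k*np.deg2rad(72))])-T[k-1]) for k in range(1,5)])
o=least_squares(f,[.59,.07,-3]); print(o.x,np.rad2deg(o.x[2]),o.fun.round(4))
A=np.array([.5862,.0705])
st=r.state();p=st['eef_pos'];d=p[:2]-A; print(p,np.linalg.norm(d),np.rad2deg(np.arctan2(d[1],d[0])))
for D in (-5,-6,-7,-8,-9,-10):
    a=np.deg2rad(D);n=np.array([[np.cos(a),-np.sin(a)],[np.sin(a),np.cos(a)]])@d+A;print(D,((n-p[:2])*1000).round(1))
E
```

```text
[ 0.5861  0.07   -2.9958] -171.64652447346717 [ 0.0013  0.0003  0.0001 -0.0008 -0.0021 -0.001   0.0006  0.0016]
[0.4607 0.0521 0.0977] 0.12687792980451396 -171.66791063364778
-5 [-1.1 11. ]
-6 [-1.2 13.2]
-7 [-1.3 15.4]
-8 [-1.3 17.7]
-9 [-1.3 19.9]
-10 [-1.3 22.1]
```

```bash
python3 -m creep '[[[-0.6,5.5,0,0,0,-2.5],[-1.1,11,0,0,0,-5],[-1.3,15.5,0,0,0,-7],[-1.3,15.5,0,0,0,-7],[-1.3,15.5,0,0,0,-7]]]' 1
python3 - <<'E'
from h import *
st=r.state();p=st['eef_pos'];d=p[:2]-np.array([.5862,.0703]); print(p,st['ft_force'],np.linalg.norm(d),np.rad2deg(np.arctan2(d[1],d[0])),st['grip_width'])
E
```

```text
t: 6.57
eef_pos: [0.4593, 0.0673, 0.0976]
orientation: [1.0, 0.018, 0.003, 0.003]
ft_force: [1.7, -0.7, -2.4]
grip_width: 0.0233
[0.45933858 0.06726594 0.09764614] [ 1.70312192 -0.7124289  -2.39263033] 0.1268976987998395 -178.62995571320607 0.02329282145934066
```

```bash
python3 -m creep '[[[2,0,13,0,0,0],[6,0,25.5,0,0,0],[12.3,0.3,37,0,0,0],[20.5,0.5,47,0,0,0],[30,0.7,56,0,0,0],[36,0.8,59.5,0,0,0],[36,0.8,59.5,0,0,0]]]' 1
python3 - <<'E'
from h import *
st=r.state();print(st['ft_force'],st['wrist_torque'],st['grip_width'])
s=save('wrist','w4.png');save('scene','s4.png')
E
```

```text
t: 7.15
eef_pos: [0.4938, 0.0676, 0.1572]
orientation: [1.0, 0.018, 0.0, 0.002]
ft_force: [-7.4, 0.3, 8.1]
grip_width: 0.0237
[-7.39895489  0.26416348  8.07474016] [ 4.26830599e-02  2.03528432e+00 -1.45112989e-03] 0.02371102104796758
```

View pics/w4.png

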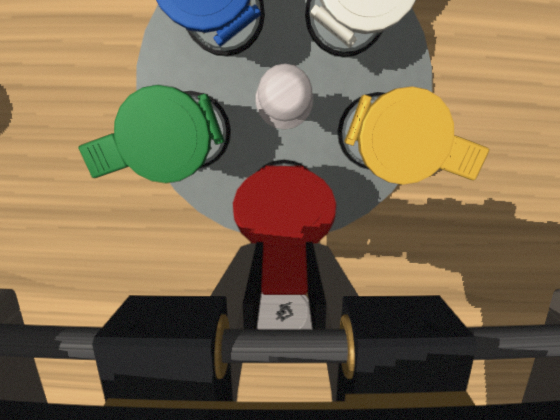

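The lid is following, its disc now foreshortened at about (285, 205). I'll continue the arc.

```bash
python3 -m creep '[[[7,0,3,0,0,0],[19,0.2,8,0,0,0],[32,0.5,10.5,0,0,0],[45,0.8,11,0,0,0],[55,1,9.5,0,0,0],[58,1,9,0,0,0],[58,1,9,0,0,0]]]' 1
python3 - <<'E'
from h import *
st=r.state();print(st['ft_force'],st['wrist_torque'],st['grip_width'])
s=save('wrist','w5.png');save('scene','s5.png')
i=cv2.imread('pics/s5.png')[120:300,210:390];cv2.imwrite('pics/s5c.png',cv2.resize(i,(560,560),interpolation=cv2.INTER_CUBIC))
E
```

```text
t: 7.83
eef_pos: [0.552, 0.0692, 0.1662]
orientation: [1.0, 0.019, -0.0, 0.001]
ft_force: [-2.0, 3.0, 5.4]
grip_width: 0.0234
[-2.00685645  2.9954061   5.4081213 ] [ 0.67381015  0.95942343 -0.03611073] 0.023432286251935785
```

View pics/w5.png

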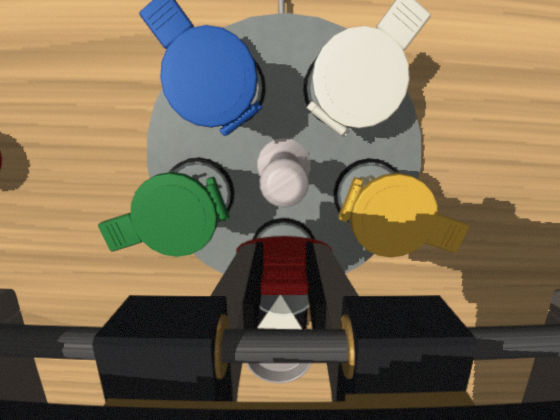

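View pics/s5c.png

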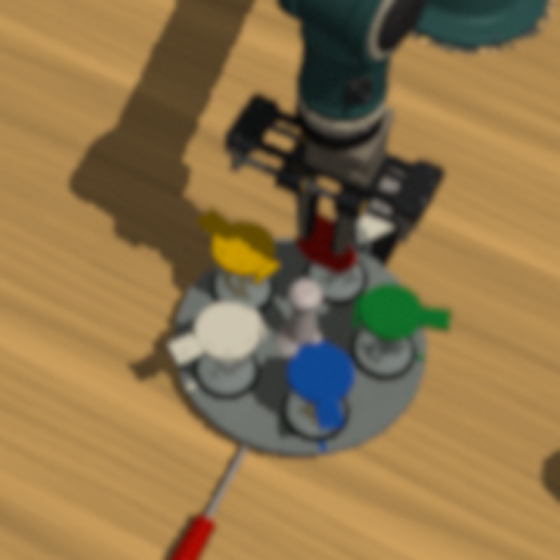

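The tab is now about 18 mm past the hinge line, roughly 100° open. I'll release and rise.

```bash
python3 -m creep '[[[0,0,0,0,0,0],[0,0,0,0,0,0],[0,0,0,0,0,0],[0,0,0,0,0,0],[0,0,0,0,0,0],[0,0,0,0,0,0],[0,0,0,0,0,0],[0,0,0,0,0,0]]]' -1 && python3 -m creep '[[[0,0,15,0,0,0],[0,0,40,0,0,0],[0,0,75,0,0,0],[-30,0,100,0,0,0],[-60,40,110,0,0,0],[-80,80,110,0,0,0],[-90,120,110,0,0,0],[-90,160,110,0,0,0],[-90,200,110,0,0,0],[-90,230,110,0,0,0],[-90,230,110,0,0,0],[-90,230,110,0,0,0]]]' -1
python3 - <<'E'
from h import *
np.set_printoptions(precision=4,suppress=True)
for c in ('scene','top'):
    s=save(c,c+'6.png')
    i=cv2.imread('pics/%s6.png'%c); i=i[140:320,180:360] if c=='top' else i[120:300,210:390]
    cv2.imwrite('pics/%s6c.png'%c,cv2.resize(i,(560,560),interpolation=cv2.INTER_CUBIC))
    for k,z in dict(red_mark=.03,red_tab=.179,red_hinge=.102,pointer_tip=.03).items():
        for d in nets.tip_of(c,k)[:2]: print(c,k,round(d['conf'],2),np.round(d['location'],1),onz(s,d['location'],z))
E
```

```text
t: 8.6
eef_pos: [0.5518, 0.0692, 0.1662]
orientation: [1.0, 0.019, 0.0, 0.001]
ft_force: [-0.3, -0.3, -0.8]
grip_width: 0.0751
t: 9.6
eef_pos: [0.461, 0.3012, 0.2756]
orientation: [1.0, 0.021, 0.0, 0.002]
ft_force: [-1.1, -0.5, 0.3]
grip_width: 0.0918
scene red_mark 0.56 [198.7 325.2] [0.451  0.0714 0.03  ]
scene red_tab 0.53 [192.  313.1] [0.5478 0.0644 0.179 ]
scene red_hinge 0.54 [202.1 313.2] [0.5301 0.0615 0.102 ]
scene pointer_tip 0.72 [196.6 324.2] [0.445  0.0646 0.03  ]
top red_mark 0.68 [256.5 258.6] [0.4732 0.0652 0.03  ]
top red_tab 0.49 [232.7 254.9] [0.549  0.0668 0.179 ]
top red_hinge 0.45 [237.6 253.6] [0.5343 0.0757 0.102 ]
top pointer_tip 0.61 [260.8 256.3] [0.4596 0.0728 0.03  ]
top pointer_tip 0.16 [153.  253.5] [0.8063 0.0773 0.03  ]
```

View pics/top6c.png

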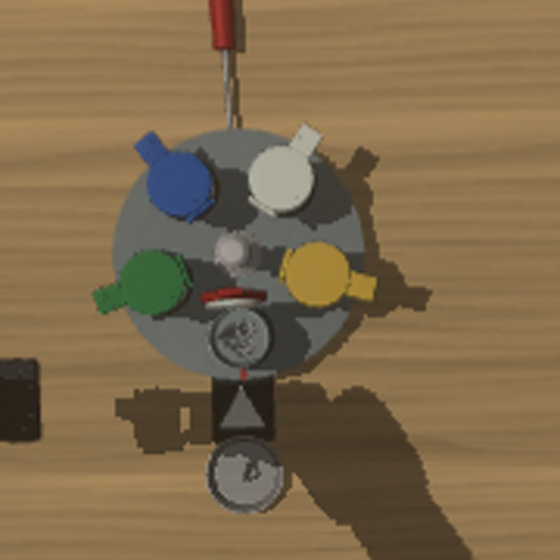

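View pics/scene6c.png

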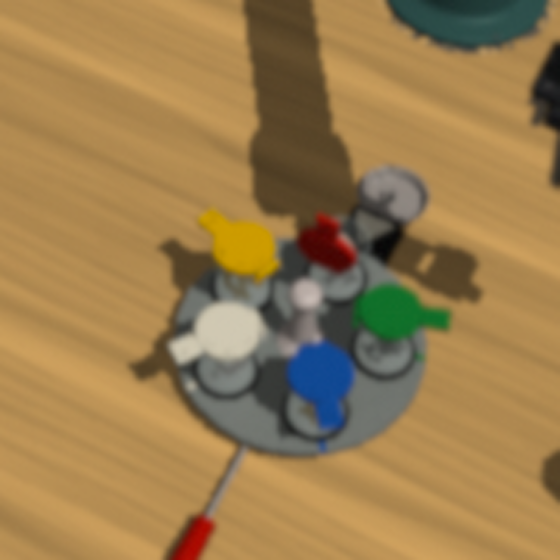

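In the top view the red mark (244, 374) sits on the pointer's line (tip at 242, 388), the lid stands edge-on at (234, 297), and the other lids are shut. I'll check the lid angle against the model projection.

```bash
python3 - <<'E'
from h import *
np.set_printoptions(precision=1,suppress=True)
a=np.deg2rad(-178.6);u=np.array([np.cos(a),np.sin(a)]);v=np.array([-u[1],u[0]]);A=np.array([.5862,.0703])
def P(l,w,h,th): # l along lid from hinge, w lateral, h above hinge
    R=.052+l*np.cos(th)-h*np.sin(th); return np.r_[A+R*u+w*v, .102+l*np.sin(th)+h*np.cos(th)]
for c,o in (('scene',(210,120)),('top',(180,140))):
    s=snapshot(c); img=cv2.imread('pics/%s6c.png'%c); 
    ims=[]
    for deg in (80,100):
        th=np.deg2rad(deg); j=img.copy()
        for h in (.001,.008):
            pts=[P(.078+dx,w,h,th) for dx,w in((-.013,-.012),(.013,-.012),(.013,.012),(-.013,.012))]
            q=(proj(s,pts)-o)*560/180; cv2.polylines(j,[q.round().astype(int)],True,(255,255,0),1)
        pts=[P(.033+.032*np.cos(t),.032*np.sin(t),.0,th) for t in np.linspace(0,6.28,40)]
        q=(proj(s,pts)-o)*560/180; cv2.polylines(j,[q.round().astype(int)],True,(0,255,0),1)
        x0,y0=(230,150) if c=='scene' else (140,200)
        ims.append(cv2.resize(j[y0:y0+190,x0:x0+190],(390,390)))
    cv2.imwrite('pics/chk_%s.png'%c,np.hstack(ims))
E
```

```text
(no output)
```

View pics/chk_scene.png

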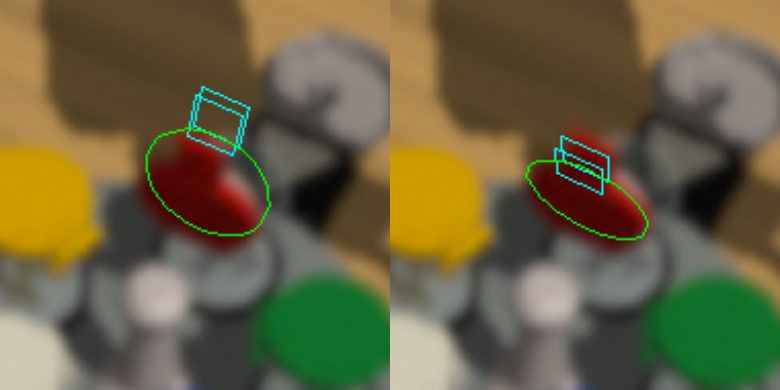

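View pics/chk_top.png

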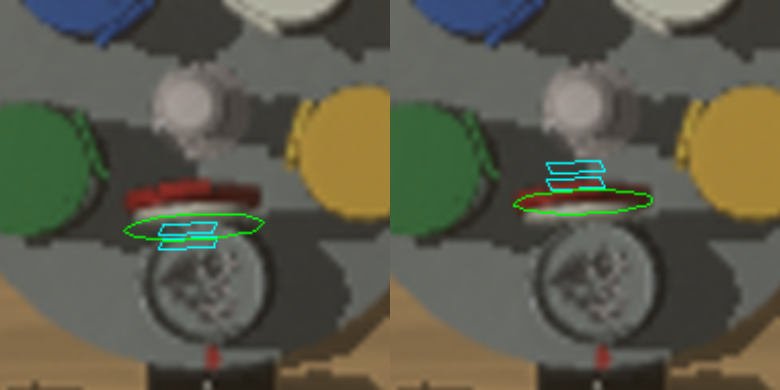

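The actual lid lies between the 80° and 100° models and nearer to 100°, at about 95°, well over the 80° required. The arm is clear, so I'll hand in.

```bash
python3 - <<'E'
from h import *
print(ticket.finish_job())
E
```

```text
the job is handed in; nothing more can be done
None
```

The red-lidded jar now stands at the pointer with its lid open, and I handed the job in at about 10 s of the 59 s allowed. I gripped the red tab across its width, turned the carousel about 55° clockwise with it, swung the lid up and over, let go and moved the arm clear.

- **Jar position:** in the top view the red line is about 1–2 mm sideways of the pointer's tip, against the 12 mm allowed. The networks' points for the mark and tip disagreed by more: 7–8 mm sideways, and several centimetres for the mark between the two cameras. I relied on the picture instead.
- **Red lid:** it stayed open after release. Comparing the lid with the model in two camera views puts it at about 95°. The gripper's position at release suggested about 103°, and the minimum is 80°.
- **Other things:** the other four lids look shut. The arm stayed well above the loose items on its path. I did not re-measure the spool, pliers, screwdriver and chassis at the end.
- **Robot:** forces on the tool stayed around 11 N or less in every reading I took, and the last showed about 1 N with the arm clear of everything.

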